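Fill the spice caddy and lift it level

ROBOT

A 6-joint arm with a two-finger parallel gripper is mounted at the origin on a cart in front of the work surface, level with it; the furniture and walls round the work are solid. World frame = base frame: x ahead of the robot, y to its left, z up, the work surface at z = 0. Lengths are in mm, angles in rad, forces in N, time in s.
With the tool pointing down it reaches from about 300 to 850 mm from the base axis. Payload 4.2 kg.
Tool frame: the origin (TCP) lies midway between the tips of the shut fingers; the grasp point (between the pads) lies env.hold_point_z behind it (env.hold_point_z is the distance from the TCP to the grasp point, in mm); z points along the fingers, y is the line along which they close (so a half turn about z gives the same grasp; the last joint's range is limited). The gripper opens to 91 mm and grips with 3 to 60 N. Pads are 32 mm wide; open, the fingers measure 118 mm over their backs; the gripper's body (76 mm by 178 mm) begins 60 mm behind the grasp point.
Start: joints at [-1.325, 0.32, 1.565, -0, 1.257, -0.02], TCP at [151.044, -554.823, 213.976] pointing down, gripper open.
Joint ranges: [-3.11, 3.11], [-0.84, 2.01], [0.21, 2.61], [-1.34, 4.49], [0.05, 2.63], [-2.56, 2.56]. Speed limits (rad/s): [2.57, 2.57, 3.14, 3.14, 3.14, 3.14].

INTERFACE

Orientations are given as a rotation vector (axis times angle).
In Python, from rig import status, imaging, env gives the robot as it stands. The module is installed in compiled form; this text tells all that it offers.
- The arm moves only by the tool jog_arm, never from a script. Its argument "increments" is a list of rows, each a list of 5 numbers: the opening, from 0 (shut) to 1 (fully open), then the shift along the tool's x, y, z in mm, then the turn about the tool's z in degrees. A call has 1 to 20 rows; each row shifts and turns the commanded pose from where the row before left it, along the tool's axes as they then stand; what a row does not reach is not made up. A row lasts 1/12 s, in which the tool goes at most 41.7 mm and 7.16 degrees, less where a joint would pass 70% of its speed; a pose out of reach is approached as far as the arm can. A call with a gripper value outside its range is refused whole. The fingers move at their own pace and stop on an object; the grip force is fixed at half the most. Time passes only in rows, so rows that do not move let the fingers close. It gives the time, the measured TCP pose, the force, the opening and the grip force at its end, in the units of the state.
- status.state(): the state, without advancing time (a new reading comes with each control period).
- imaging.read_camera(name): name is "scene" or "top" or "wrist"; returns a dict with "frame" (400x640x3 uint8, red, green, blue), "fx", "fy", "cx", "cy" (pixels), "D" ([k1, k2, p1, p2, k3] as OpenCV has them; the pictures are not rectified), "R" (3x3) and "t" (3): a world point X has camera coordinates R X + t; the wrist camera has in their place "T_tool_cam" (4x4, takes a point from camera to tool coordinates, whose origin is the TCP and whose axes are the flange's). Camera axes: x right, y down, z forward; pixel columns grow to the right and rows downward; lengths in mm; the calibration is good to about 2 mm. A picture is of the moment at which its call begins: read the wrist's pose just before it. There is no depth.
- env.job_done(): hands the job in; it is judged then, once.
The state is a dict: "time": time; "joints": joint angles; "joint_vel": joint speeds; "tau": joint torques, N m; "ee_pos": TCP position; "ee_rot": TCP orientation; "force": force on the tool from outside, world axes, zero at the start; "torque": the same for the moment, N m; "finger_gap": finger opening in mm; "grasp_force": force on a finger pad.
Only numpy, scipy, OpenCV 4.12 (cv2) and the standard library are available. Lean on these libraries where they do the work, as an engineer would, in place of code of your own. Each camera call takes 0.05 s, during which the arm holds its last target. There are 200 camera calls.

TASK

Pick up the corked spice jar that stands near the front of the worktop beside the jigger and the kitchen timer, and set it down, without dropping it, upright in the empty pocket of the wooden spice caddy, then let go of it. Then take the caddy by the bar handle in its middle, lift it about 10 cm off the worktop and finish while still holding it there, level and still, with both jars in their pockets. Leave the jigger and the kitchen timer undisturbed.

Things in the scene. Friction and masses are not known exactly. Their poses are not given: they have to be found in the camera images.
- caddy: wooden spice caddy, 192 mm long (its y), 68 mm wide (its x), 110 mm high with its handle, about 0.45 kg; it stands loose on the worktop. Origin: centre of its underside; z up. Base board 8 mm thick. Two square pockets, 54 x 54 mm inside, centred 62 mm from the origin at +y and -y, with 6 mm walls whose tops are 33 mm above the underside. The pocket at -y is empty, the one at +y holds a jar
- handle: grip bar of the caddy, fixed to it on two thin brass posts in its middle: a wooden bar 60 mm long along the caddy's y, 16 mm wide along the caddy's x, 20 mm high; origin at the bar's centre, 100 mm above the caddy's underside; axes as the caddy's. Wall cabinets hang 0.46 m above the worktop over its back part (x beyond about 0.62): keep the wrist in front of them
- empty_pocket (a point): centre of the floor of the empty pocket, 8 mm above the caddy's underside
- loose_jar: the corked glass spice jar that stands near the front of the worktop, right of the caddy, in one of three changing places with the jigger and the timer: round body 44 mm in diameter up to about 70 mm, cork 37 mm in diameter above, 92 mm high in all, about 0.11 kg; origin: centre of its underside, z up
- jar_in_caddy: a jar of the same shape and size that stands already in the caddy's pocket at +y; origin: centre of its underside
- jigger: bystander: brass double jigger, waisted, 43 mm across, 74 mm high; origin: centre of its underside; leave it alone
- timer: bystander: round kitchen timer, white below and brass-coloured above, 66 mm across, 62 mm high; origin: centre of its underside; leave it alone
There are look-alikes about, which are no part of the job. Leave any blue look-alike of the loose_jar alone.

How it is judged:
By the outcome, as a careful person would: the job done as asked, in the order asked, and still so for the second after the job is handed in, while the arm keeps its last pose, push and grip.
It also fails if it takes over 53 s, if anything falls off the work surface, if the arm or the gripper's body presses on something with over 40 N, if the wrist force passes 120 N, or if a joint passes its speed limit or range.

## Working session

There is one attempt and no reset: what is moved stays moved. The work goes in short steps, Python scripts to look and compute and a tool call to move; the robot and the scene stay as the last step left them, time stands still between calls to the robot, and variables do not carry over. Pictures are saved under pics/ and viewed, at most 10 in all, crops included, and the job is handed in when it is done.

Besides the shell and the picture viewer there is one more tool, called after "Call:" by a JSON object that holds its "fn" and its "kwargs", one argument or row to a line. jog_arm: Moves the arm, as the interface text tells. Its arguments: {"type":"object","properties":{"increments":{"type":"array","items":{"type":"array","items":{"type":"number"}}}},"required":["increments"]}

```bash
mkdir -p pics
python3 - <<'E'
from rig import status, imaging, env
import cv2,pickle
s=status.state();print({k:s[k] for k in('time','ee_pos','ee_rot','finger_gap','force')},env.hold_point_z)
d={}
for n in('scene','top'):
    c=imaging.read_camera(n);d[n]=c;cv2.imwrite(f'pics/{n}0.png',c['frame'][:,:,::-1]);print(n,c['fx'],c['D'],c['R'],c['t'])
pickle.dump(d,open('cams.pkl','wb'))
E
```

```text
{'time': 0.0, 'ee_pos': array([ 150.89374092, -554.31267161,  213.11725957]), 'ee_rot': array([-3.11213349e+00, -4.16055481e-01,  3.44737400e-04]), 'finger_gap': 91.35681043963287, 'force': array([-0.18302938, -0.83139034,  0.63533295])} 18.8
scene 437.3878049255335 [-0.01143804  0.          0.          0.          0.        ] [[-0.68844451 -0.72520647  0.01094201]
 [-0.44099946  0.40657188 -0.80013673]
 [ 0.57581562 -0.55567516 -0.59971784]] [219.13254354 387.83777831 732.70211144]
top 418.0247324111967 [-0.05765841  0.          0.          0.          0.        ] [[-0.00137676 -0.999939   -0.01095936]
 [-0.99835064  0.00200342 -0.05737591]
 [ 0.05739437  0.01086229 -0.99829249]] [-184.38621473  520.12146578 1130.96662679]
```

View pics/scene0.png

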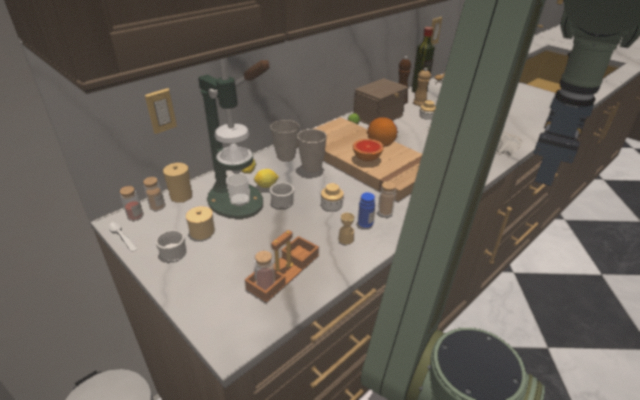

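View pics/top0.png

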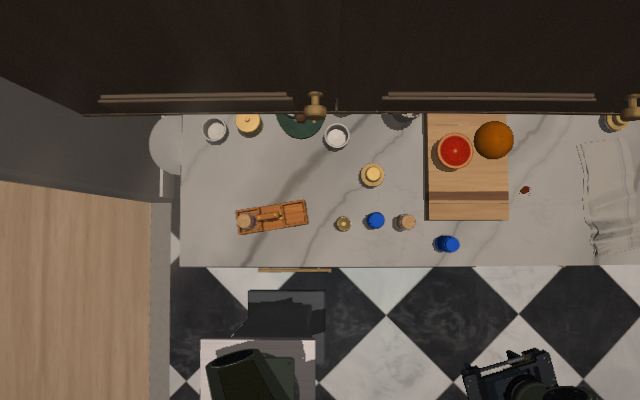

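The scene shows what could be taken for the jar: tan-corked clear jar at top (405,222) / scene (388,198), blue jars at top (376,220) and (447,244), the jar in the caddy at top (246,221), jigger (343,224), timer (372,175), and back-left jars at scene (131,200) and (152,190). By description I choose the tan cork at (405,222).

```bash
cat > h.py <<'E'
import numpy as np,cv2
from scipy.spatial.transform import Rotation as Rt
def ray(c,uv,R=None,t=None):
    K=np.array([[c['fx'],0,c['cx']],[0,c['fy'],c['cy']],[0,0,1]])
    p=cv2.undistortPoints(np.array(uv,float).reshape(-1,1,2),K,np.array(c['D'],float)).reshape(-1,2)
    R=c['R'] if R is None else R; t=c['t'] if t is None else t
    return -R.T@t,np.c_[p,np.ones(len(p))]@R
def onplane(c,uv,z,**k):
    o,d=ray(c,uv,**k); return o+d*((z-o[2])/d[:,2])[:,None]
def wristcam(s,c):
    T=np.eye(4);T[:3,:3]=Rt.from_rotvec(s['ee_rot']).as_matrix();T[:3,3]=s['ee_pos'];T=T@c['T_tool_cam']
    R=T[:3,:3].T; return dict(R=R,t=-R@T[:3,3])
E
python3 - <<'E'
import pickle;from h import *
d=pickle.load(open('cams.pkl','rb'));c=d['top'];f=c['frame'][:,:,::-1].copy()
hsv=cv2.cvtColor(f,cv2.COLOR_BGR2HSV)
m=cv2.inRange(hsv,(3,90,50),(20,255,255));m[:,:225]=0;m[:,320:]=0;m[:190]=0;m[245:]=0
m=cv2.morphologyEx(m,cv2.MORPH_CLOSE,np.ones((5,5)))
k=max(cv2.findContours(m,0,2)[0],key=cv2.contourArea);r=cv2.minAreaRect(k);b=cv2.boxPoints(r)
P=onplane(c,b,33);print('caddy rect',r,P.round(),np.linalg.norm(P-np.roll(P,1,0),axis=1),P.mean(0))
print('cands z92',onplane(c,[(405,221),(376,219),(447,243),(246,221)],92).round())
print('jig,timer',onplane(c,[(343,224)],74).round(),onplane(c,[(372,174)],62).round())
o,dd=ray(d['scene'],[(389,189)]);print('scene z92',onplane(d['scene'],[(389,187)],92).round())
a=cv2.resize(f[160:260,225:465],None,fx=3.3,fy=3.3,interpolation=2)
b2=cv2.resize(d['scene']['frame'][160:300,235:435,::-1],None,fx=2,fy=2,interpolation=2)
o=np.zeros((a.shape[0]+b2.shape[0],a.shape[1],3),np.uint8);o[:a.shape[0]]=a;o[a.shape[0]:,:b2.shape[1]]=b2
cv2.imwrite('pics/crop1.png',o);print(o.shape)
E
```

```text
caddy rect ((271.3977966308594, 216.73635864257812), (25.120492935180664, 70.77974700927734), 80.90972137451172) [[ 504.   56.   33.]
 [ 534. -133.   33.]
 [ 467. -144.   33.]
 [ 437.   45.   33.]] [ 67.90770124 191.57069702  67.71110339 190.90897758] [485.65748582 -43.76005537  33.        ]
cands z92 [[ 473. -393.   92.]
 [ 478. -319.   92.]
 [ 416. -499.   92.]
 [ 473.   13.   92.]]
jig,timer [[ 465. -235.   74.]] [[ 597. -313.   62.]]
scene z92 [[ 462. -391.   92.]]
(610, 792, 3)
```

View pics/crop1.png

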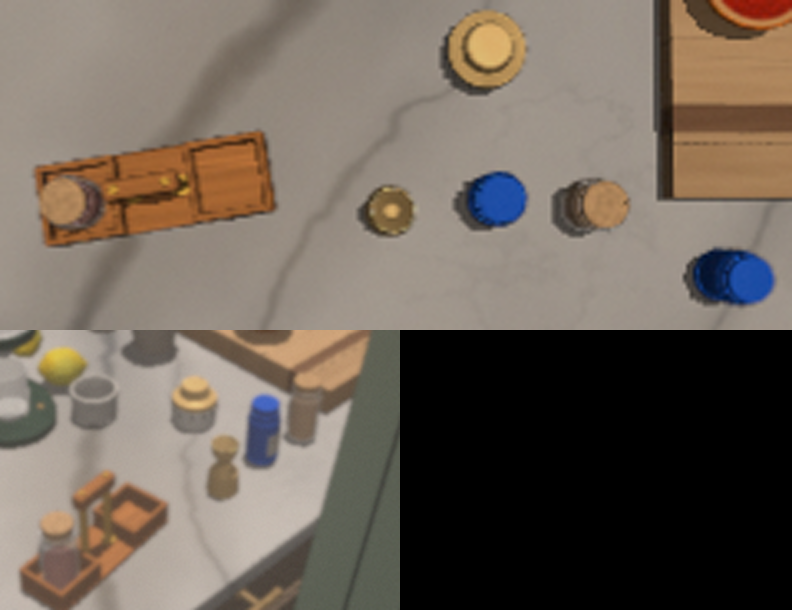

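The crop confirms it: tan cork with clear glass body at top px (408,222), the blue jar is 75 mm to its left. The caddy rectangle measures 68 x 191 mm, as given, with its y axis about 9° off. I move above the jar to look from near.

Call:
{"fn": "jog_arm", "kwargs": {
  "increments": [
    [1,32,-7.5,-4,0],
    [1,32,-7.5,-4,0],
    [1,32,-7.5,-4,0],
    [1,32,-7.5,-4,0],
    [1,32,-7.5,-4,0],
    [1,32,-7.5,-4,0],
    [1,32,-7.5,-4,0],
    [1,32,-7.5,-4,0],
    [1,32,-7.5,-4,0],
    [1,0,0,0,-7],
    [1,0,0,0,-7],
    [1,0,0,0,-7],
    [1,0,0,0,-7],
    [1,0,0,0,-7],
    [1,0,0,0,-7],
    [1,0,0,0,-7],
    [1,0,0,0,-7],
    [1,0,0,0,-7],
    [1,0,0,0,-7],
    [1,0,0,0,-7]
  ]
}}

```text
time: 1.77
ee_pos: [411.0, -413.8, 249.4]
ee_rot: [-2.17, -2.27, 0.0]
force: [-0.8, 1.3, 0.7]
finger_gap: 91.1
grasp_force: 0.0
```

Call:
{"fn": "jog_arm", "kwargs": {
  "increments": [
    [1,0,0,0,-7],
    [1,0,0,0,0],
    [1,0,0,0,0]
  ]
}}

```text
time: 2.02
ee_pos: [411.1, -413.9, 249.6]
ee_rot: [-2.039, -2.389, -0.0]
force: [-0.4, 0.2, 0.9]
finger_gap: 91.4
grasp_force: 0.0
```

```bash
cat > look.py <<'E'
import sys,pickle;from h import *
from rig import status,imaging
s=status.state();c=imaging.read_camera('wrist');R=Rt.from_rotvec(s['ee_rot']).as_matrix()
print(s['time'],s['ee_pos'].round(1),'tool x',R[:,0].round(3),'y',R[:,1].round(3),'z',R[:,2].round(3),'f',s['force'].round(1),s['finger_gap'],s['grasp_force'])
pickle.dump((s,c),open(sys.argv[1]+'.pkl','wb'));cv2.imwrite(f'pics/{sys.argv[1]}.png',c['frame'][:,:,::-1])
E
python3 look.py w1
```

```text
2.0167 [ 411.1 -413.9  249.6] tool x [-0.157  0.988  0.001] y [ 0.988  0.157 -0.   ] z [-0.001  0.001 -1.   ] f [-0.4  0.2  0.9] 91.37235333183521 0.0
```

View pics/w1.png

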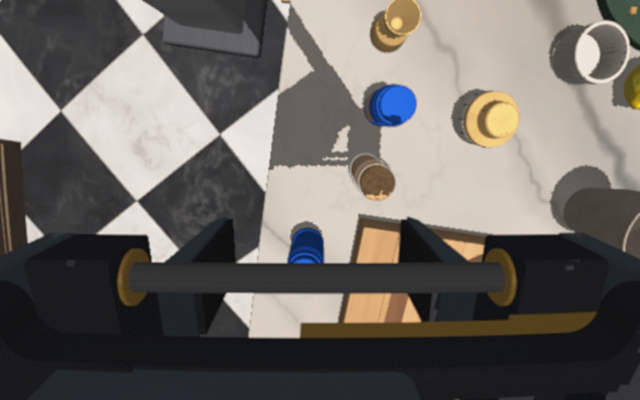

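The wrist view shows the chosen jar's cork at about (377,182), with blue jars at (393,104) and (308,245), the timer at (492,120) and the jigger at (398,25).

Run:
```python
import pickle;from h import *
s,c=pickle.load(open('w1.pkl','rb'));k=wristcam(s,c)
P=onplane(c,[(377,182),(393,104),(360,182),(395,182)],92,**k);print(P.round(1))
print('base of jar?',onplane(c,[(362,165)],70,**k).round(1))
d=pickle.load(open('cams.pkl','rb'));print(onplane(d['top'],[(408,222)],92).round(1))
f=c['frame'];h=cv2.cvtColor(f,cv2.COLOR_RGB2HSV);print(h[182,365:395:4],h[170,360:370:3])
m=cv2.inRange(h,(4,90,40),(16,255,255));m[:,:340]=0;m[:,420:]=0;m[:140]=0;m[215:]=0
q=max(cv2.findContours(m,0,2)[0],key=cv2.contourArea);print(cv2.minEnclosingCircle(q),cv2.contourArea(q),cv2.boundingRect(q))
d0=P[0]-s['ee_pos'];R=Rt.from_rotvec(s['ee_rot']).as_matrix();print('tool shift',R.T@d0)
```

```text
[[ 470.6 -399.1   92. ]
 [ 470.6 -321.5   92. ]
 [ 453.5 -401.8   92. ]
 [ 488.7 -396.2   92. ]]
base of jar? [[ 455.7 -387.2   70. ]]
[[ 469.9 -400.2   92. ]]
[[ 16 115 115]
 [ 15 115 104]
 [ 16 117 113]
 [ 15 117 111]
 [ 15 116 114]
 [ 15 115 104]
 [ 15 117 116]
 [ 15 110 104]] [[ 15  91 123]
 [ 16  51 161]
 [ 15 106  84]
 [ 15 118 106]]
((376.6022033691406, 182.72262573242188), 17.064424514770508) 852.5 (360, 166, 34, 34)
tool shift [  5.17474518  61.16305068 157.54609188]
```

Both views agree on the jar at (470,-399), and the cork measures about 35 mm against 37 given. Reach, descend, grip at z≈55, lift.

Call:
{"fn": "jog_arm", "kwargs": {
  "increments": [
    [1,1,15,0,0],
    [1,2,20,0,0],
    [1,1,16,0,0],
    [1,1,10,0,0],
    [1,0,0,15,0],
    [1,0,0,25,0],
    [1,0,0,30,0],
    [1,0,0,30,0],
    [1,0,0,30,0],
    [1,0,0,30,0],
    [1,0,0,25,0],
    [1,0,0,18,0],
    [1,0,0,10,0],
    [1,0,0,0,0],
    [0,0,0,0,0],
    [0,0,0,0,0],
    [0,0,0,0,0],
    [0,0,0,0,0],
    [0,0,0,0,0],
    [0,0,0,0,0]
  ]
}}

```text
time: 3.73
ee_pos: [470.8, -399.6, 37.7]
ee_rot: [2.035, 2.392, -0.0]
force: [-1.0, 0.4, 0.8]
finger_gap: 53.9
grasp_force: 0.0
```

Call:
{"fn": "jog_arm", "kwargs": {
  "increments": [
    [0,0,0,0,0],
    [0,0,0,0,0],
    [0,0,0,0,0]
  ]
}}

```text
time: 3.98
ee_pos: [470.6, -399.5, 37.2]
ee_rot: [2.035, 2.393, -0.0]
force: [-0.5, 0.5, 0.3]
finger_gap: 42.8
grasp_force: 30.0
```

Call:
{"fn": "jog_arm", "kwargs": {
  "increments": [
    [0,0,0,-5,0],
    [0,0,0,-12,0],
    [0,0,0,-20,0],
    [0,0,0,-25,0],
    [0,0,0,-25,0],
    [0,0,0,-25,0],
    [0,0,0,-20,0],
    [0,0,0,-12,0],
    [0,5,2,-6,0],
    [0,10,4,0,0],
    [0,20,8,0,0],
    [0,25,10,0,0],
    [0,25,10,0,0],
    [0,25,10,0,0],
    [0,25,10,0,0],
    [0,20,8,0,0],
    [0,15,5,0,0],
    [0,10,2,0,0],
    [0,5,1,0,0],
    [0,0,0,0,0]
  ]
}}

```text
time: 5.65
ee_pos: [509.5, -204.2, 186.3]
ee_rot: [-2.033, -2.393, 0.001]
force: [-0.1, -0.1, -0.4]
finger_gap: 42.8
grasp_force: 30.0
```

Call:
{"fn": "jog_arm", "kwargs": {
  "increments": [
    [0,0,0,0,0],
    [0,0,0,0,0]
  ]
}}

```text
time: 5.82
ee_pos: [509.9, -206.2, 186.8]
ee_rot: [2.036, 2.392, -0.001]
force: [-0.0, -1.0, -1.2]
finger_gap: 43.0
grasp_force: 30.0
```

```bash
python3 look.py w2
```

```text
5.8167 [ 509.9 -206.2  186.8] tool x [-0.16   0.987 -0.   ] y [ 0.987  0.16  -0.   ] z [-0. -0. -1.] f [-0.  -1.  -1.2] 42.970231937511706 29.999878844828345
```

View pics/w2.png

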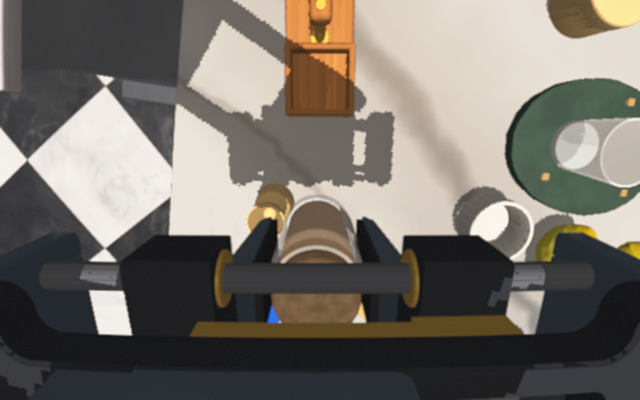

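The wrist view shows the held jar upright between the fingers and the empty pocket ahead, outer edges at columns ≈286 and 355, near wall at rows ≈108–115, divider wall at row ≈44. The caddy is parallel to the tool.

Run:
```python
import pickle;from h import *
s,c=pickle.load(open('w2.pkl','rb'));k=wristcam(s,c);f=c['frame'];h=cv2.cvtColor(f,cv2.COLOR_RGB2HSV)
m=cv2.inRange(h,(3,110,60),(18,255,255))
for r in(15,55,75,100): x=np.flatnonzero(m[r,250:400])+250;print(r,x.min(),x.max())
for r in range(38,120,3): print(r,f[r,320].tolist(),end=' ')
print()
R=Rt.from_rotvec(s['ee_rot']).as_matrix()
for uv in[(286,60),(355,60),(286,100),(355,100),(320,108),(320,47)]:
    P=onplane(c,[uv],33,**k)[0];print(uv,P.round(1),(R.T@(P-s['ee_pos'])).round(1))
print('cal jar',(R.T@(np.array([495.4,-105,0])-s['ee_pos'])).round(1))
```

```text
15 286 353
55 285 354
75 285 353
100 286 353
38 [107, 81, 37] 41 [114, 84, 40] 44 [216, 134, 69] 47 [209, 131, 69] 50 [85, 53, 28] 53 [156, 97, 52] 56 [231, 149, 79] 59 [222, 138, 71] 62 [136, 85, 46] 65 [110, 68, 37] 68 [111, 71, 38] 71 [111, 70, 39] 74 [111, 70, 38] 77 [111, 70, 39] 80 [112, 70, 38] 83 [113, 71, 39] 86 [111, 69, 37] 89 [112, 70, 38] 92 [112, 69, 37] 95 [112, 72, 39] 98 [111, 70, 38] 101 [112, 71, 39] 104 [112, 71, 40] 107 [113, 72, 40] 110 [106, 68, 37] 113 [102, 64, 33] 116 [93, 78, 68] 119 [109, 103, 97] 
(286, 60) [462.4 -91.4  33. ] [120.9 -28.5 153.7]
(355, 60) [525.4 -81.2  33. ] [121.   35.3 153.7]
(286, 100) [ 467.5 -126.9   33. ] [ 85.1 -29.1 153.7]
(355, 100) [ 532.  -116.4   33. ] [ 85.1  36.2 153.7]
(320, 108) [ 500.5 -129.1   33. ] [ 77.7   3.1 153.7]
(320, 47) [491.6 -75.3  33. ] [132.2   2.9 153.7]
cal jar [102.2   1.9 186.7]
```

```bash
python3 -c "
import cv2;f=cv2.imread('pics/w2.png')[0:130,260:390];cv2.imwrite('pics/w2c.png',cv2.resize(f,None,fx=4.5,fy=4.5,interpolation=2))"
```

```text
(no output)
```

View pics/w2c.png

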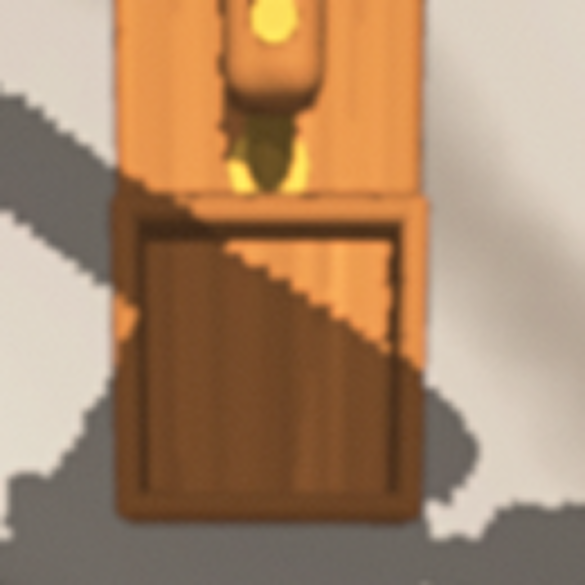

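Call:
{"fn": "jog_arm", "kwargs": {
  "increments": [
    [0,8,1,0,0],
    [0,15,1,0,0],
    [0,20,1,0,0],
    [0,20,0,0,0],
    [0,20,0,0,0],
    [0,13,0,0,0],
    [0,7,0,0,0],
    [0,0,0,0,0],
    [0,0,0,5,0],
    [0,0,0,15,0],
    [0,0,0,20,0],
    [0,0,0,20,0],
    [0,0,0,20,0],
    [0,0,0,15,0],
    [0,0,0,7,0],
    [0,0,0,0,0]
  ]
}}

```text
time: 7.2
ee_pos: [495.4, -103.9, 83.1]
ee_rot: [-2.035, -2.39, 0.003]
force: [0.7, 0.6, -1.6]
finger_gap: 42.8
grasp_force: 30.0
```

```bash
python3 look.py w3
python3 - <<'E'
import cv2,numpy as np
from rig import imaging
a=imaging.read_camera('scene')['frame'][200:320,210:350,::-1];w=cv2.imread('pics/w3.png')
a=cv2.resize(a,None,fx=2.5,fy=2.5,interpolation=2)
o=np.zeros((600,640,3),np.uint8);o[:300,:350]=a;o[300:,:480]=cv2.resize(w,(480,300));cv2.imwrite('pics/w3b.png',o)
E
```

```text
7.2 [ 495.4 -103.9   83.1] tool x [-0.159  0.987  0.001] y [ 0.987  0.159 -0.004] z [-0.004  0.001 -1.   ] f [ 0.7  0.6 -1.6] 42.77590905899501 29.999975358950906
```

View pics/w3b.png

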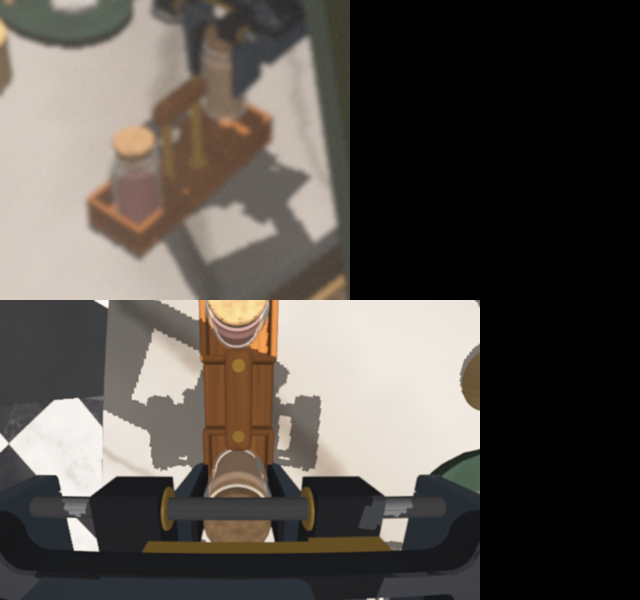

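The jar hangs centred over the pocket (jar and caddy axes both at column ≈238 of the reduced wrist view). Lower the rest slowly.

Call:
{"fn": "jog_arm", "kwargs": {
  "increments": [
    [0,0,0,6,0],
    [0,0,0,10,0],
    [0,0,0,10,0],
    [0,0,0,6,0],
    [0,0,0,3,0],
    [0,0,0,0,0],
    [0,0,0,0,0]
  ]
}}

```text
time: 7.88
ee_pos: [496.5, -103.3, 49.8]
ee_rot: [-2.035, -2.393, 0.0]
force: [0.8, -0.1, -0.9]
finger_gap: 42.8
grasp_force: 30.0
```

Call:
{"fn": "jog_arm", "kwargs": {
  "increments": [
    [0,0,0,2,0],
    [0,0,0,1,0],
    [0,0,0,0,0],
    [0,0,0,0,0]
  ]
}}

```text
time: 8.22
ee_pos: [496.6, -103.4, 47.1]
ee_rot: [2.035, 2.393, 0.0]
force: [-0.3, 0.2, -1.0]
finger_gap: 42.5
grasp_force: 30.0
```

Call:
{"fn": "jog_arm", "kwargs": {
  "increments": [
    [0,0,0,1,0],
    [0,0,0,0,0],
    [0,0,0,0,0]
  ]
}}

```text
time: 8.47
ee_pos: [496.5, -103.4, 46.0]
ee_rot: [2.035, 2.393, -0.0]
force: [0.1, 0.6, -0.6]
finger_gap: 42.6
grasp_force: 30.0
```

Call:
{"fn": "jog_arm", "kwargs": {
  "increments": [
    [0,0,0,1,0],
    [0,0,0,0,0],
    [0,0,0,0,0]
  ]
}}

```text
time: 8.72
ee_pos: [496.6, -103.4, 45.2]
ee_rot: [2.035, 2.393, 0.0]
force: [-0.1, -0.7, 1.5]
finger_gap: 42.6
grasp_force: 30.0
```

Call:
{"fn": "jog_arm", "kwargs": {
  "increments": [
    [0,0,0,0.7,0],
    [0,0,0,0,0],
    [0.6,0,0,0,0],
    [0.8,0,0,0,0],
    [1,0,0,0,0],
    [1,0,0,0,0],
    [1,0,0,0,0],
    [1,0,0,0,0],
    [1,0,0,-8,0],
    [1,0,0,-16,0],
    [1,0,0,-25,0],
    [1,0,0,-30,0],
    [1,0,0,-30,0],
    [1,0,0,-25,0],
    [1,0,0,-16,0],
    [1,0,0,-6,0],
    [1,0,0,0,0],
    [1,0,0,0,0]
  ]
}}

```text
time: 10.22
ee_pos: [496.0, -103.2, 199.7]
ee_rot: [-2.035, -2.392, 0.001]
force: [-0.2, -0.5, 0.1]
finger_gap: 91.0
grasp_force: 0.0
```

```bash
python3 look.py w4
python3 - <<'E'
import cv2,numpy as np
from rig import imaging
a=imaging.read_camera('scene')['frame'][200:320,210:350,::-1];w=cv2.imread('pics/w4.png')
a=cv2.resize(a,None,fx=1.6,fy=1.6,interpolation=2)
o=np.zeros((592,640,3),np.uint8);o[:192,:224]=a;o[192:]=w;cv2.imwrite('pics/w4b.png',o)
E
```

```text
10.2167 [ 496.  -103.2  199.7] tool x [-0.16   0.987  0.   ] y [ 0.987  0.16  -0.001] z [-0.001  0.    -1.   ] f [-0.2 -0.5  0.1] 90.95776588112226 0.0
```

View pics/w4b.png

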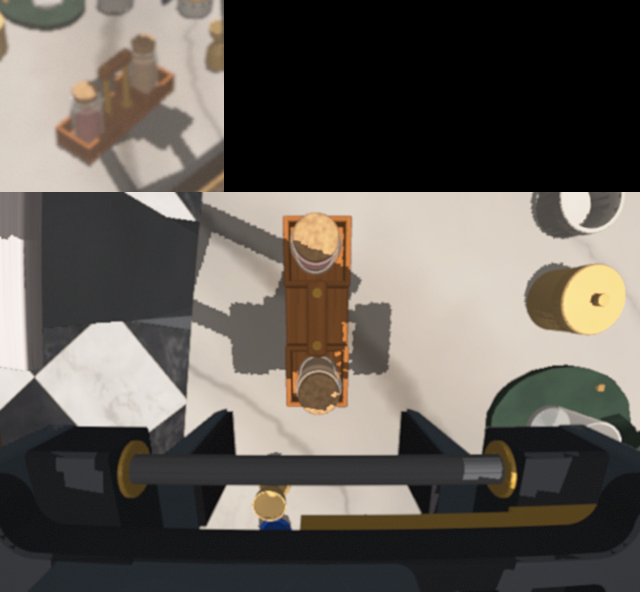

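Both jars stand upright in their pockets. In the wrist view the handle's brass caps are at (317,101) and (317,153), so the bar's middle is at (317,127).

Run:
```python
import pickle;from h import *
s,c=pickle.load(open('w4.pkl','rb'));k=wristcam(s,c);R=Rt.from_rotvec(s['ee_rot']).as_matrix()
for uv,z in[((317,101),110),((317,153),110),((317,127),110),((319,197),100),((316,46),100),((283,25),33),((352,25),33),((284,214),33),((349,214),33)]:
    P=onplane(c,[uv],z,**k)[0];print(uv,P.round(1),(R.T@(P-s['ee_pos'])).round(1))
```

```text
(317, 101) [482.9 -22.6 110. ] [81.6  0.2 89.8]
(317, 153) [489.3 -61.6 110. ] [42.1  0.2 89.8]
(317, 127) [486.1 -41.8 110. ] [62.2  0.2 89.8]
(319, 197) [497.1 -99.  100. ] [ 3.9  1.9 99.7]
(316, 46) [475.6  17.9 100. ] [122.8  -0.6  99.8]
(283, 25) [439.6  44.   33. ] [154.4 -31.9 166.8]
(352, 25) [503.8  54.5  33. ] [154.4  33.2 166.8]
(284, 214) [ 466.3 -140.1   33. ] [-31.6 -35.  166.8]
(349, 214) [ 534.9 -128.9   33. ] [-31.6  34.5 166.7]
```

Handle lies 62 mm along tool x, 0 in y, matching (486,-42) from the top view. Approach, grip.

Call:
{"fn": "jog_arm", "kwargs": {
  "increments": [
    [1,6,0,0,0],
    [1,14,0,0,0],
    [1,18,0,0,0],
    [1,14,0,0,0],
    [1,10,0,0,0],
    [1,0,0,0,0],
    [1,0,0,10,0],
    [1,0,0,20,0],
    [1,0,0,25,0],
    [1,0,0,25,0],
    [1,0,0,20,0],
    [1,0,0,12,0],
    [1,0,0,6,0],
    [1,0,0,0,0],
    [0.6,0,0,0,0],
    [0.4,0,0,0,0],
    [0.3,0,0,0,0],
    [0.2,0,0,0,0],
    [0,0,0,0,0],
    [0,0,0,0,0]
  ]
}}

```text
time: 11.98
ee_pos: [486.8, -42.2, 82.7]
ee_rot: [2.035, 2.392, 0.001]
force: [-0.6, 0.2, 0.4]
finger_gap: 54.0
grasp_force: 0.0
```

Call:
{"fn": "jog_arm", "kwargs": {
  "increments": [
    [0,0,0,0,0],
    [0,0,0,0,0],
    [0,0,0,0,0],
    [0,0,0,0,0],
    [0,0,0,0,0],
    [0,0,0,0,0]
  ]
}}

```text
time: 12.48
ee_pos: [486.2, -42.2, 82.1]
ee_rot: [-2.035, -2.393, 0.001]
force: [-2.2, -0.8, 2.3]
finger_gap: 16.0
grasp_force: 30.0
```

Gripped at 16 mm, the bar's width. Lift 100 mm gently.

Call:
{"fn": "jog_arm", "kwargs": {
  "increments": [
    [0,0,0,0,0],
    [0,0,0,-2,0],
    [0,0,0,-4,0],
    [0,0,0,-7,0],
    [0,0,0,-10,0],
    [0,0,0,-12,0],
    [0,0,0,-15,0],
    [0,0,0,-15,0],
    [0,0,0,-12,0],
    [0,0,0,-10,0],
    [0,0,0,-7,0],
    [0,0,0,-4,0],
    [0,0,0,-2,0],
    [0,0,0,0,0],
    [0,0,0,0,0],
    [0,0,0,0,0],
    [0,0,0,0,0],
    [0,0,0,0,0]
  ]
}}

```text
time: 13.98
ee_pos: [486.3, -42.1, 181.8]
ee_rot: [-2.035, -2.393, 0.001]
force: [0.5, 0.0, -6.6]
finger_gap: 15.7
grasp_force: 30.0
```

```bash
python3 look.py w5
python3 - <<'E'
import cv2,numpy as np
from rig import imaging
a=imaging.read_camera('scene')['frame'][120:320,200:420,::-1];w=cv2.imread('pics/w5.png')
a=cv2.resize(a,None,fx=1.6,fy=1.6,interpolation=2)
o=np.zeros((600,640,3),np.uint8);o[:320,:352]=a;o[320:,:448]=cv2.resize(w,(448,280));cv2.imwrite('pics/w5b.png',o)
E
```

```text
13.9833 [486.3 -42.1 181.8] tool x [-0.16   0.987  0.   ] y [ 0.987  0.16  -0.001] z [-0.001  0.    -1.   ] f [ 0.5  0.  -6.6] 15.708638695357433 29.998364746570587
```

View pics/w5b.png

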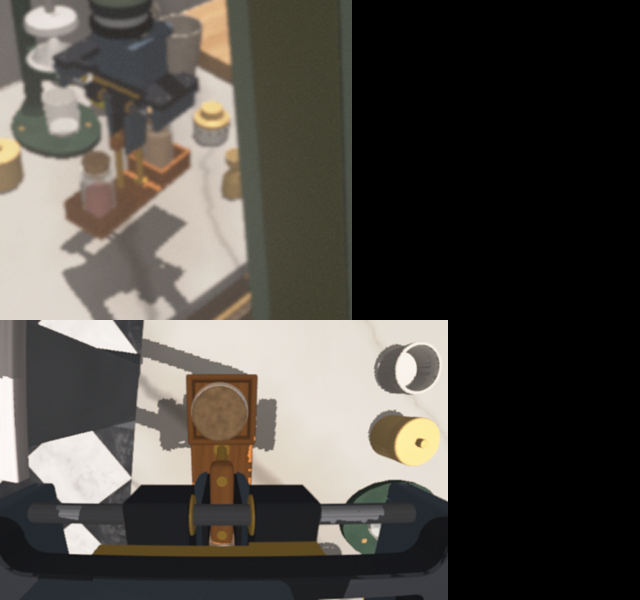

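The caddy hangs level about 100 mm up with both jars in their pockets. The load of 6.6 N matches caddy plus two jars.

```bash
python3 -c "
from rig import env;print(env.job_done())"
```

```text
the job is handed in; nothing more can be done
None
```

The corked jar is in the caddy's empty pocket, and the arm is holding the caddy by its handle, level and about 10 cm up with both jars in place. I did not touch the jigger or the timer. The job was handed in at about 14 s, and the hand-in gave no verdict.

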